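# Let a stone ball out of the stall's ball dispenser

### The job

On the market stall two stands each keep a polished stone ball behind a gate. Let the larger ball out for a customer: press its stand's paddle right down with the fingers and keep it down until the ball has rolled into the tray, then let the paddle rise fully so that the gate is shut again. Leave the smaller ball shut in, do not touch the balls or the gates themselves, pick nothing up, and do not disturb the other goods.

Things in the scene. Friction and masses are not known exactly. Their poses are not given: they have to be found in the camera images.
- dispenser_large: the fixed plywood stand, board 260 x 235 x 12 mm, that holds the larger stone ball (both alike). Origin under the board in the lever's plane; z up. The lever lies along x: axle at x -10 mm, 110 mm above the table; paddle at the -x end; at x +85 mm an aluminium gate plate hangs across a sloping channel. It runs downhill towards -y into an open catch tray
- lever_large (a joint): the rocking lever of the stand with the larger ball: 0 = level, gate shut; grows in rad as the paddle is pressed, to 0.45 at its stop. The gate is high enough for the ball to pass from about 0.32. A spring returns it; the paddle needs about 3 N to start and 5 N at the stop
- paddle_large (a point): centre of the top face of the paddle on the stand with the larger ball; the paddle is wood, 30 mm along the lever, 24 mm wide, its top about 118 mm above the table at rest. The point is 102 mm from the axle: at the stop it has sunk 45 mm and moved 7 mm towards the stand's +x
- tray_large (a point): middle of the catch tray of the stand with the larger ball, on its V-shaped floor; tray about 72 mm square inside, walls up to 57 mm above the table; axes as the stand's
- dispenser_small: the fixed plywood stand, board 260 x 235 x 12 mm, that holds the smaller stone ball (both alike). Origin under the board in the lever's plane; z up. The lever lies along x: axle at x -10 mm, 110 mm above the table; paddle at the -x end; at x +85 mm an aluminium gate plate hangs across a sloping channel. It runs downhill towards -y into an open catch tray
- lever_small (a joint): the rocking lever of the stand with the smaller ball: 0 = level, gate shut; grows in rad as the paddle is pressed, to 0.45 at its stop. The gate is high enough for the ball to pass from about 0.32. A spring returns it; the paddle needs about 3 N to start and 5 N at the stop
- paddle_small (a point): centre of the top face of the paddle on the stand with the smaller ball; the paddle is wood, 30 mm along the lever, 24 mm wide, its top about 118 mm above the table at rest. The point is 102 mm from the axle: at the stop it has sunk 45 mm and moved 7 mm towards the stand's +x
- tray_small (a point): middle of the catch tray of the stand with the smaller ball, on its V-shaped floor; tray about 72 mm square inside, walls up to 57 mm above the table; axes as the stand's
- gate_large (a point): middle of the lower edge of the aluminium gate plate on the lever with the larger ball, 38 x 4 x 48 mm, hanging from the lever's +x end; it moves up with the lever's +x end
- ball_large_center (a point): centre of the larger polished dark red-brown stone ball, 36 mm across, about 66 g, resting in the channel against the uphill (+y) side of its gate
- gate_small (a point): middle of the lower edge of the aluminium gate plate on the lever with the smaller ball, 38 x 4 x 48 mm, hanging from the lever's +x end; it moves up with the lever's +x end
- ball_small_center (a point): centre of the smaller polished dark red-brown stone ball, 24 mm across, 20 g, resting in the channel against the uphill (+y) side of its gate
- bell: brass hand bell, 48 mm tall, 30 mm wide, standing on the board of the larger ball's stand, about 65 mm to the +y side of the paddle; for sale, leave alone; origin at its underside
- pot: small blue lidded ceramic pot, 45 mm tall, 30 mm wide, standing on the board of the smaller ball's stand, about 65 mm to the +y side of the paddle; for sale, leave alone; origin at its underside
- vase: green glass vase, 95 mm tall, 60 mm wide, at the robot's left; for sale, leave alone; origin at its underside
- cup: white ceramic mug, 70 mm tall, 84 mm wide, at the robot's right; for sale, leave alone; origin at its underside
- bowl: blue ceramic bowl, 40 mm tall, 100 mm wide, at the robot's right; for sale, leave alone; origin at its underside
- candlestick: brass candlestick, 120 mm tall, 70 mm wide, at the robot's left; for sale, leave alone; origin at its underside
- ball_large: the same large ball as a body; its origin turns with the ball, use its centre
- ball_small: the same small ball as a body; its origin turns with the ball, use its centre

How it is judged:
By the outcome, as a careful person would: the job done as asked, in the order asked, and still so for the second after the job is handed in, with the robot touching nothing.
It also fails if it takes over 40 s, if anything falls off the work surface, if the arm or the gripper's body presses on something with over 40 N, if the wrist force passes 120 N, or if a joint passes its speed limit or range.

### The arm

A 6-joint arm with a two-finger parallel gripper is mounted at the origin on the work surface. World frame = base frame: x ahead of the robot, y to its left, z up, the work surface at z = 0. Lengths are in m, angles in rad, forces in N, time in s.
With the tool pointing down it reaches from about 0.35 to 0.775 m from the base axis. Payload 7.3 kg.
Tool frame: the origin (TCP) lies on the centre line of the jaws, within the pads' length; the fingertips stand tip_reach ahead of it and the grasp point (between the pads) lies 6 mm ahead of it (tip_reach is the distance from the TCP to the fingertips, in m); x points along the fingers, y is the direction in which the jaws open and shut, and the axes are right-handed (so a half turn about x gives the same grasp; the last joint's range is limited). The gripper opens to 92 mm and grips with 3 to 60 N. Pads are 19 mm wide; open, the fingers measure 130 mm over their backs; the gripper's body (75 mm by 190 mm) begins 47 mm behind the grasp point.
Start: joints at [1.129, 0.342, 1.524, -0, 1.275, -0.146], TCP at [0.153, 0.502, 0.252] pointing down, gripper open.
Joint ranges: [-2.53, 2.53], [-0.77, 2.02], [0.04, 2.7], [-1, 4.14], [0.28, 2.66], [-3.11, 3.11]. Speed limits (rad/s): [2.57, 2.57, 3.14, 3.14, 3.14, 3.14].

### API

Orientations are given as [roll, pitch, yaw] about the fixed x, y, z axes, in that order (R = Rz(yaw) Ry(pitch) Rx(roll)).
In Python, from cell import observe, read_camera, get_calibration, hand_in, tip_reach gives the robot as it stands. The module is installed in compiled form; this text tells all that it offers.
- The arm moves only by the shell command python3 -m crank 'ROWS' [FORCE]. ROWS is JSON, a list of rows, each an object of numbers: "fingers": the opening, from -1 (shut) to 1 (fully open); "tx", "ty", "tz": the shift along the tool's x, y, z in units of 40 mm (1.0 is 40 mm); "roll": the turn about the tool's x in units of 10 degrees (1.0 is 10 degrees). In form: [{"fingers": .., "tx": .., "ty": .., "tz": .., "roll": ..}, ...]. A call has exactly 8 rows; each row is the pose to reach, as a shift and turn from the pose commanded when the call began, along the tool's axes at that moment; what a row does not reach only later rows make up. A row lasts 1/8 s, in which the tool goes at most 62.5 mm and 10.7 degrees, less where a joint would pass 70% of its speed; a pose out of reach is approached as far as the arm can. A call with a gripper value outside its range is refused whole. The fingers move at their own pace and stop on an object; FORCE is the grip in N (left out, the last holds). Time passes only in rows, so rows that repeat a pose let the fingers close, or fill a call up. It gives the time, the measured TCP pose, the force and the opening at its end, in the units of the state.
- observe(): the state, without advancing time (a new reading comes with each control period).
- read_camera(name): name is "scene" or "top" or "wrist"; returns (picture, depth): 384x512x3 uint8, red, green, blue; 384x512 float32, m along the optical axis (not along the pixel's ray), 0 where there is no reading.
- get_calibration(name): a dict with "vertical_fov" (degrees; the focal length in pixels is half the picture's height over the tangent of half this angle, whatever the lens; pixels are square), "cx", "cy" (the principal point, pixels), "dist_coeffs" ([k1, k2, p1, p2, k3] as OpenCV has them; the pictures are not rectified), "pose" (4x4, takes a point from camera to world coordinates); the wrist camera has in their place "T_tool_cam" (4x4, takes a point from camera to tool coordinates, whose origin is the TCP and whose axes are the tool frame's). Camera axes: x right, y down, z forward; pixel columns grow to the right and rows downward; lengths in m; the calibration is good to about 2 mm. A picture is of the moment at which its call begins: read the wrist's pose just before it. get_calibration takes no time and is no camera call.
- hand_in(): hands the job in, once; it reports no verdict.
The state is a dict: "time": time; "qpos": joint angles; "qvel": joint speeds; "joint_efforts": joint torques, N m; "tool_pos": TCP position; "tool_rot": TCP orientation; "contact_force": force on the tool from outside, world axes, zero at the start; "torque": the same for the moment, N m; "opening": finger opening in m.
Only numpy, scipy, OpenCV 4.12 (cv2) and the standard library are available. Lean on these libraries where they do the work, as an engineer would, in place of code of your own. Each camera call takes 0.05 s, during which the arm holds its last target. There are 200 camera calls.

## Working session

There is one attempt and no reset: what is moved stays moved. The work goes in short steps, Python scripts to look and compute and a shell command to move; the robot and the scene stay as the last step left them, time stands still between calls to the robot, and variables do not carry over. Pictures are saved under pics/ and viewed, about 8 in all and at most 12, crops included, and the job is handed in when it is done.

```bash
mkdir -p pics
python3 - <<'E'
from cell import *
import cv2,numpy as np
print(observe(),tip_reach)
for n in("top","scene"):
    im,d=read_camera(n); np.savez(f"pics/{n}0.npz",im=im,d=d); cv2.imwrite(f"pics/{n}0.png",cv2.resize(im[:,:,::-1],(800,600)))
    print(n,get_calibration(n))
E
```

```text
{'time': 0.0, 'qpos': array([ 1.12899427e+00,  3.42699405e-01,  1.52501652e+00, -9.61376578e-06,
        1.27539038e+00, -1.46010351e-01]), 'qvel': array([-0.00213726, -0.0007965 ,  0.00032858,  0.00150394,  0.00038424,
        0.00020967]), 'joint_efforts': array([-4.00364224e-04, -4.31240201e+01, -2.44222194e+01,  7.16801430e-02,
        5.58350596e-02, -1.24505614e-04]), 'tool_pos': array([0.15286365, 0.50186821, 0.25105721]), 'tool_rot': array([-1.71073329,  1.56928265, -2.0065222 ]), 'contact_force': array([0.70637925, 0.45219329, 0.29171744]), 'torque': array([ 0.04227268,  0.00544809, -0.0615785 ]), 'opening': 0.0917736992983153} 0.025
top {'vertical_fov': 50.942466500597895, 'cx': 255.57182460666928, 'cy': 189.79350213704018, 'dist_coeffs': array([0.02683311, 0.        , 0.        , 0.        , 0.        ]), 'pose': array([[ 0.00922982, -0.99844272,  0.05501765,  0.45652395],
       [-0.99989273, -0.00858946,  0.01186421, -0.02185975],
       [-0.01137316, -0.05512125, -0.99841489,  1.46057397],
       [ 0.        ,  0.        ,  0.        ,  1.        ]])}
scene {'vertical_fov': 52.89486451084018, 'cx': 251.614673154362, 'cy': 192.6774164232609, 'dist_coeffs': array([0.04489478, 0.        , 0.        , 0.        , 0.        ]), 'pose': array([[-0.86771244,  0.33288957, -0.36913365,  1.01759945],
       [ 0.4967366 ,  0.60778106, -0.61956027,  0.8090601 ],
       [ 0.01810729, -0.72096235, -0.69273762,  1.00438747],
       [ 0.        ,  0.        ,  0.        ,  1.        ]])}
```

View pics/top0.png

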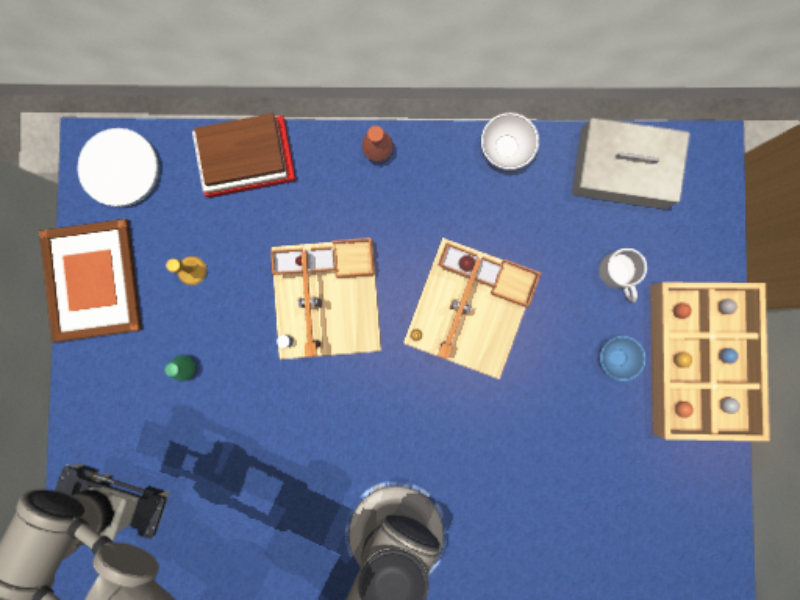

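View pics/scene0.png

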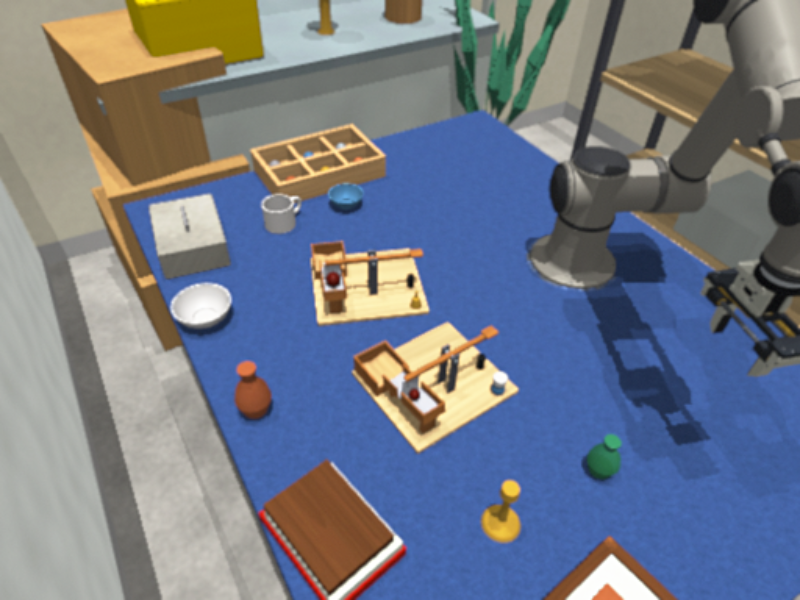

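Both views agree. The right stand holds the bigger ball (top view 467,263) and the bell (417,335), with its paddle near (446,350). The left stand holds the smaller ball and the pot. Next I measure the right lever from its colour and depth.

```bash
cat > h.py <<'E'
import numpy as np,cv2
from cell import get_calibration
def rays(n,uv,pose=None):
    c=get_calibration(n);f=192/np.tan(np.radians(c["vertical_fov"]/2))
    K=np.array([[f,0,c["cx"]],[0,f,c["cy"]],[0,0,1]])
    p=cv2.undistortPoints(np.float64(uv).reshape(-1,1,2),K,c["dist_coeffs"])[:,0]
    T=c["pose"] if pose is None else pose
    return T, np.c_[p,np.ones(len(p))]
def plane(n,uv,z,pose=None):
    T,r=rays(n,uv,pose); d=r@T[:3,:3].T; s=(z-T[2,3])/d[:,2]
    return T[:3,3]+d*s[:,None]
def depthpts(n,uv,dep,pose=None):
    T,r=rays(n,uv,pose); return T[:3,3]+(r*dep[:,None])@T[:3,:3].T
E
python3 - <<'E'
from h import *
z=np.load("pics/top0.npz");im,d=z["im"],z["d"]
hsv=cv2.cvtColor(im,cv2.COLOR_RGB2HSV)
print("cols",hsv[224,280:292].tolist())
v,u=np.mgrid[150:245,255:350];uv=np.c_[u.ravel(),v.ravel()]
P=depthpts("top",uv,d[150:245,255:350].ravel())
H=hsv[150:245,255:350].reshape(-1,3)
m=(H[:,0]<16)&(H[:,1]>150)&(P[:,2]>.085)&(P[:,2]<.14)
Q=P[m];print(len(Q),Q.min(0),Q.max(0),np.median(Q[:,2]))
c=Q.mean(0);w=np.linalg.svd((Q-c)[:,:2],full_matrices=False)[2][0]
w*=np.sign(w[0]);t=(Q-c)[:,:2]@w;s=(Q-c)[:,:2]@[-w[1],w[0]]
print("dir +x yaw",np.degrees(np.arctan2(w[1],w[0])))
for a in np.arange(t.min(),t.max(),.012):
    k=(t>=a)&(t<a+.012)
    if k.any():print(round(a,3),k.sum(),(c[:2]+w*(a+.006)).round(3),"s",s[k].min().round(4),s[k].max().round(4),Q[k,2].mean().round(3))
cv2.imwrite("pics/crop.png",cv2.resize(im[145:250,250:355,::-1],(600,600)))
E
```

```text
cols [[23, 73, 251], [14, 128, 223], [14, 147, 243], [14, 149, 241], [13, 148, 239], [13, 152, 231], [13, 150, 230], [13, 151, 233], [13, 145, 216], [16, 103, 184], [16, 99, 186], [16, 97, 187]]
79 [ 0.40803475 -0.17381858  0.09291517] [ 0.63445892 -0.09485328  0.12511452] 0.11701398283576214
dir +x yaw -15.998504688942763
-0.096 6 [ 0.413 -0.106] s -0.0013 0.0042 0.121
-0.084 12 [ 0.424 -0.109] s -0.0063 0.012 0.118
-0.072 4 [ 0.436 -0.113] s -0.0015 0.0021 0.118
-0.06 4 [ 0.447 -0.116] s -0.0011 0.0039 0.117
-0.048 7 [ 0.459 -0.119] s -0.0023 0.0032 0.116
-0.036 3 [ 0.471 -0.122] s -0.0015 0.0008 0.119
-0.024 3 [ 0.482 -0.126] s -0.0043 -0.0011 0.118
-0.012 2 [ 0.494 -0.129] s -0.0016 -0.0008 0.115
0.0 4 [ 0.505 -0.132] s -0.0051 -0.0009 0.117
0.012 3 [ 0.517 -0.136] s -0.0046 -0.0033 0.114
0.024 2 [ 0.528 -0.139] s -0.0061 -0.0051 0.115
0.036 5 [ 0.54  -0.142] s -0.0076 -0.0029 0.119
0.048 5 [ 0.551 -0.146] s -0.008 -0.0047 0.116
0.06 3 [ 0.563 -0.149] s -0.0098 -0.0078 0.114
0.072 4 [ 0.574 -0.152] s -0.0088 -0.0055 0.119
0.084 4 [ 0.586 -0.156] s -0.0116 0.0641 0.111
0.096 4 [ 0.597 -0.159] s -0.0115 -0.0079 0.117
0.108 3 [ 0.609 -0.162] s -0.0114 0.0634 0.109
0.12 1 [ 0.62  -0.165] s 0.062 0.062 0.093
```

View pics/crop.png

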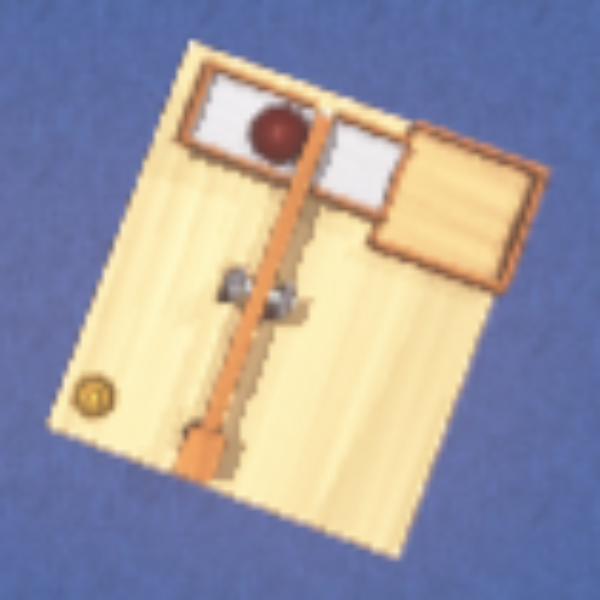

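Run:
```python
from h import *
from cell import observe
from scipy.spatial.transform import Rotation as Ro
s=observe();R=Ro.from_euler("xyz",s["tool_rot"]).as_matrix();print(R.round(3))
f=lambda x,y:(250+x*.175,145+y*.175)
p=plane("top",[f(198,453),f(320,118)],.118)
b=plane("top",[f(195,42),f(50,428),f(398,556),f(548,168)],.012)
print(p.round(4),b.round(4))
e=p[1]-p[0];y1=np.degrees(np.arctan2(e[1],e[0]));
print("yaw lever",y1,np.linalg.norm(e))
for a,c in((1,0),(2,3)):
    e=b[a]-b[c];print("board edge",np.linalg.norm(e),np.degrees(np.arctan2(-e[1],-e[0])))
for a,c in((1,2),(0,3)):
    e=b[c]-b[a];print("board edge",np.linalg.norm(e),np.degrees(np.arctan2(e[0],-e[1]))*-1+0)
yaw=np.radians(y1);l=np.array([np.cos(yaw),np.sin(yaw),0]);n=np.array([-l[1],l[0],0])
tgt=p[0]-.002*l
for sg in(1,-1):
    q=R.T@(sg*n);print("roll deg",np.degrees(np.arctan2(q[2],q[1])))
for w in([.34,.28,.251],[.42,.02,.251],[*tgt[:2],.25]):
    print(w,(R.T@(np.array(w)-s["tool_pos"])/.04).round(3))
```

```text
[[-0.001  0.291  0.957]
 [-0.001  0.957 -0.291]
 [-1.    -0.001 -0.   ]]
[[ 0.4168 -0.1034  0.118 ]
 [ 0.6127 -0.1736  0.118 ]] [[ 0.6728 -0.1066  0.012 ]
 [ 0.4284 -0.017   0.012 ]
 [ 0.3509 -0.2347  0.012 ]
 [ 0.5945 -0.3287  0.012 ]]
yaw lever -19.718391074122426 0.20813935766908542
board edge 0.26026441615224266 -20.12610603132242
board edge 0.2611044993738316 -21.094657138585927
board edge 0.23106378950166565 19.58619060004825
board edge 0.2354859945704989 19.400995444072397
roll deg 2.7713279517038023
roll deg -177.2286720482962
[0.34, 0.28, 0.251] [ 0.007 -3.943  6.092]
[0.42, 0.02, 0.251] [ 0.014 -9.578  9.9  ]
[np.float64(0.41491732052658775), np.float64(-0.10273640404898447), 0.25] [  0.043 -12.55   10.673]
```

```bash
python3 -m crank '[{"fingers":-1,"tx":0,"ty":-0.65,"tz":1.0,"roll":0},{"fingers":-1,"tx":0,"ty":-1.3,"tz":2.0,"roll":0},{"fingers":-1,"tx":0,"ty":-1.95,"tz":3.0,"roll":0},{"fingers":-1,"tx":0,"ty":-2.6,"tz":4.0,"roll":0},{"fingers":-1,"tx":0,"ty":-3.3,"tz":5.1,"roll":0.3},{"fingers":-1,"tx":0,"ty":-3.95,"tz":6.1,"roll":0.3},{"fingers":-1,"tx":0,"ty":-4.9,"tz":6.8,"roll":0.3},{"fingers":-1,"tx":0,"ty":-6.0,"tz":7.5,"roll":0.3}]' 20
cat > rel.py <<'E'
import sys,numpy as np
from cell import observe
from scipy.spatial.transform import Rotation as Ro
s=observe();R=Ro.from_euler("xyz",s["tool_rot"]).as_matrix()
w=np.array(list(map(float,sys.argv[1:4])))
print((R.T@(w-s["tool_pos"])/.04).round(2),s["tool_pos"].round(4),"y",R[:,1].round(3),s["contact_force"].round(1),s["time"])
E
python3 rel.py .415 -.103 .25
```

```text
time: 1.1
tool_pos: [0.3704, 0.1838, 0.2514]
tool_rot: [-2.791, 1.57, -3.139]
contact_force: [1.1, -0.1, 0.3]
opening: 0.0162
[ 0.03 -6.36  3.49] [0.3704 0.1838 0.2514] y [ 0.341  0.94  -0.   ] [ 1.1 -0.1  0.3] 1.1
```

```bash
python3 -m crank '[{"fingers":-1,"tx":0,"ty":-1.2,"tz":0.65,"roll":0},{"fingers":-1,"tx":0,"ty":-2.4,"tz":1.3,"roll":0},{"fingers":-1,"tx":0,"ty":-3.6,"tz":2.0,"roll":0},{"fingers":-1,"tx":0,"ty":-4.8,"tz":2.6,"roll":0},{"fingers":-1,"tx":0,"ty":-5.7,"tz":3.1,"roll":0},{"fingers":-1,"tx":0,"ty":-6.3,"tz":3.45,"roll":0},{"fingers":-1,"tx":0,"ty":-6.3,"tz":3.45,"roll":0},{"fingers":-1,"tx":0,"ty":-6.3,"tz":3.45,"roll":0}]'
python3 rel.py .415 -.103 .25
python3 - <<'E'
from h import *
from cell import *
from scipy.spatial.transform import Rotation as Ro
s=observe();im,d=read_camera("wrist")
T=np.eye(4);T[:3,:3]=Ro.from_euler("xyz",s["tool_rot"]).as_matrix();T[:3,3]=s["tool_pos"];T=T@get_calibration("wrist")["T_tool_cam"]
np.savez("pics/w1.npz",im=im,d=d,T=T);cv2.imwrite("pics/w1.png",cv2.resize(im[:,:,::-1],(800,600)));print(T.round(3))
E
```

```text
time: 2.1
tool_pos: [0.4134, -0.098, 0.2514]
tool_rot: [2.667, 1.57, 2.319]
contact_force: [0.8, -0.2, -0.2]
opening: 0.0003
[ 0.04 -0.1   0.08] [ 0.4134 -0.098   0.2514] y [0.341 0.94  0.001] [ 0.8 -0.2 -0.2] 2.1
[[ 0.342  0.9    0.272  0.34 ]
 [ 0.94  -0.327 -0.098 -0.071]
 [ 0.001  0.289 -0.957  0.386]
 [ 0.     0.     0.     1.   ]]
```

View pics/w1.png

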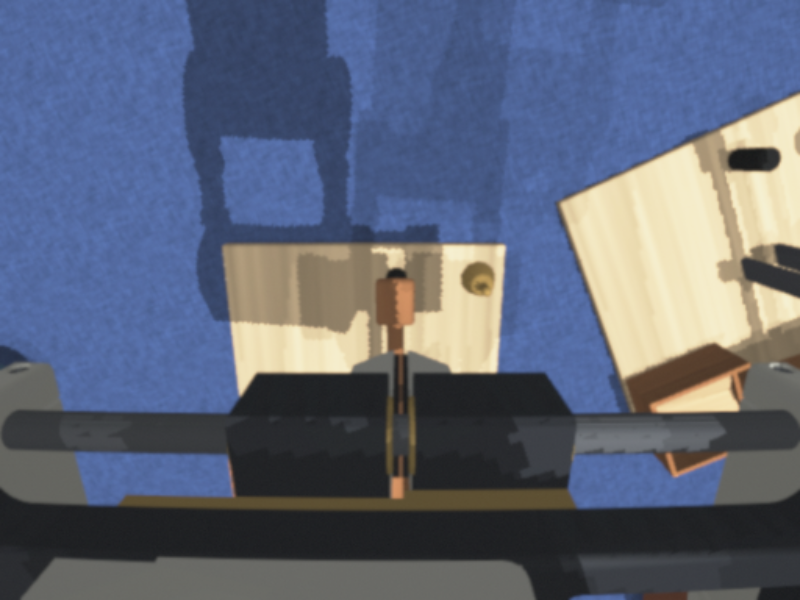

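The wrist view shows the paddle top at (376–414, 279–326), in line with the closed fingers, and the bell at (478,278) well clear.

```bash
python3 - <<'E'
from h import *
z=np.load("pics/w1.npz");im,d,T=z["im"],z["d"],z["T"]
uv=np.array([[376,280],[413,280],[414,326],[377,326],[395,303]])*.64
print(plane("wrist",uv,.118,T).round(4))
print(depthpts("wrist",uv[-1:],d[[int(uv[-1][1])],[int(uv[-1][0])]],T).round(4))
E
python3 rel.py .414 -.103 .16
```

```text
[[ 0.3999 -0.1081  0.118 ]
 [ 0.4075 -0.0871  0.118 ]
 [ 0.4355 -0.0964  0.118 ]
 [ 0.4277 -0.118   0.118 ]
 [ 0.4174 -0.1023  0.118 ]]
[[ 0.4169 -0.1021  0.12  ]]
[ 2.29 -0.12  0.06] [ 0.4134 -0.0978  0.2515] y [0.34 0.94 0.  ] [ 0.5 -0.1  1. ] 2.15
```

```bash
python3 -m crank '[{"fingers":-1,"tx":0.5,"ty":-0.08,"tz":0.08,"roll":0},{"fingers":-1,"tx":1.2,"ty":-0.08,"tz":0.08,"roll":0},{"fingers":-1,"tx":1.9,"ty":-0.08,"tz":0.08,"roll":0},{"fingers":-1,"tx":2.3,"ty":-0.08,"tz":0.08,"roll":0},{"fingers":-1,"tx":2.5,"ty":-0.08,"tz":0.08,"roll":0},{"fingers":-1,"tx":2.5,"ty":-0.08,"tz":0.08,"roll":0},{"fingers":-1,"tx":2.5,"ty":-0.08,"tz":0.08,"roll":0},{"fingers":-1,"tx":2.5,"ty":-0.08,"tz":0.08,"roll":0}]'
python3 rel.py .4155 -.1016 .098
```

```text
time: 3.15
tool_pos: [0.416, -0.103, 0.1523]
tool_rot: [-0.006, 1.57, -0.354]
contact_force: [0.1, 0.3, 0.1]
opening: 0.0002
[ 1.36  0.03 -0.03] [ 0.416  -0.103   0.1523] y [ 0.341  0.94  -0.   ] [0.1 0.3 0.1] 3.15
```

```bash
python3 -m crank '[{"fingers":-1,"tx":0.2,"ty":0,"tz":0,"roll":0},{"fingers":-1,"tx":0.5,"ty":0,"tz":0,"roll":0},{"fingers":-1,"tx":0.8,"ty":0,"tz":0,"roll":0},{"fingers":-1,"tx":1.05,"ty":0,"tz":0,"roll":0},{"fingers":-1,"tx":1.2,"ty":0,"tz":0,"roll":0},{"fingers":-1,"tx":1.3,"ty":0,"tz":0,"roll":0},{"fingers":-1,"tx":1.3,"ty":0,"tz":0,"roll":0},{"fingers":-1,"tx":1.3,"ty":0,"tz":0,"roll":0}]'
python3 rel.py .4155 -.1016 .098
python3 - <<'E'
from cell import *
import cv2,numpy as np
a,_=read_camera("top");b,_=read_camera("scene")
o=np.hstack([cv2.resize(a[145:250,250:355],(400,400)),cv2.resize(b[140:215,185:285],(400,400))])
cv2.imwrite("pics/p1.png",o[:,:,::-1])
E
```

```text
time: 4.15
tool_pos: [0.4154, -0.1027, 0.0997]
tool_rot: [2.98, 1.57, 2.632]
contact_force: [-0.4, -0.5, 5.0]
opening: 0.0003
[ 0.04  0.03 -0.01] [ 0.4154 -0.1027  0.0997] y [0.341 0.94  0.   ] [-0.4 -0.5  5. ] 4.15
```

View pics/p1.png

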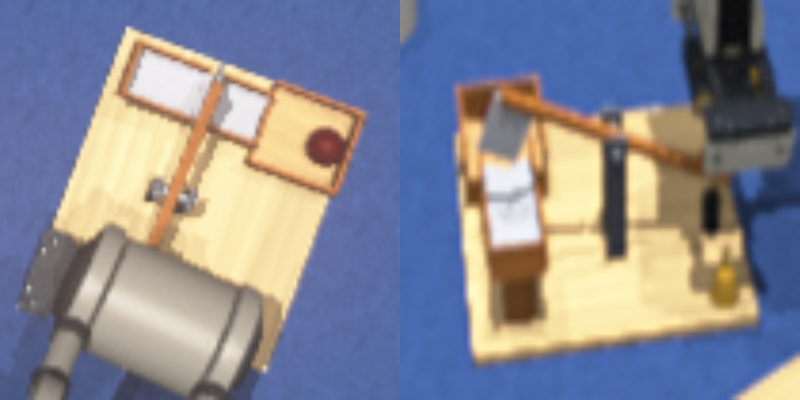

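The gate is up and the ball is already in the tray (325,147 in the left half), with 5 N on the fingers. I press the last bit to the stop and hold while the ball settles.

```bash
python3 -m crank '[{"fingers":-1,"tx":0.06,"ty":0,"tz":0,"roll":0},{"fingers":-1,"tx":0.1,"ty":0,"tz":0,"roll":0},{"fingers":-1,"tx":0.1,"ty":0,"tz":0,"roll":0},{"fingers":-1,"tx":0.1,"ty":0,"tz":0,"roll":0},{"fingers":-1,"tx":0.1,"ty":0,"tz":0,"roll":0},{"fingers":-1,"tx":0.1,"ty":0,"tz":0,"roll":0},{"fingers":-1,"tx":0.1,"ty":0,"tz":0,"roll":0},{"fingers":-1,"tx":0.1,"ty":0,"tz":0,"roll":0}]'
python3 - <<'E'
from cell import *
import cv2,numpy as np
from h import *
for i in range(2):
    a,d=read_camera("top");h=cv2.cvtColor(a,cv2.COLOR_RGB2HSV)
    m=((h[...,0]<8)|(h[...,0]>172))&(h[...,1]>120)&(h[...,2]<150);m[:145]=0;m[200:]=0;m[:,:295]=0;m[:,350:]=0
    v,u=np.nonzero(m);print(len(u),u.mean(),v.mean(),plane("top",[[u.mean(),v.mean()]],.035))
E
```

```text
time: 5.25
tool_pos: [0.4162, -0.103, 0.0973]
tool_rot: [-0.063, 1.568, -0.411]
contact_force: [-4.3, 1.4, 22.0]
opening: 0.0005
47 335.5531914893617 182.59574468085106 [[ 0.56298847 -0.2873671   0.035     ]]
48 335.3125 182.72916666666666 [[ 0.56250877 -0.28651941  0.035     ]]
```

22 N confirms the lever is at its stop, and the ball has settled. I let the paddle rise smoothly and retreat.

```bash
python3 -m crank '[{"fingers":-1,"tx":-0.1,"ty":0,"tz":0,"roll":0},{"fingers":-1,"tx":-0.25,"ty":0,"tz":0,"roll":0},{"fingers":-1,"tx":-0.45,"ty":0,"tz":0,"roll":0},{"fingers":-1,"tx":-0.65,"ty":0,"tz":0,"roll":0},{"fingers":-1,"tx":-0.85,"ty":0,"tz":0,"roll":0},{"fingers":-1,"tx":-1.05,"ty":0,"tz":0,"roll":0},{"fingers":-1,"tx":-1.25,"ty":0,"tz":0,"roll":0},{"fingers":-1,"tx":-1.5,"ty":0,"tz":0,"roll":0}]' && python3 -m crank '[{"fingers":-1,"tx":-0.3,"ty":0,"tz":0,"roll":0},{"fingers":-1,"tx":-0.8,"ty":0,"tz":0,"roll":0},{"fingers":-1,"tx":-1.5,"ty":0,"tz":0,"roll":0},{"fingers":-1,"tx":-2.2,"ty":0,"tz":0,"roll":0},{"fingers":-1,"tx":-2.5,"ty":0,"tz":-0.5,"roll":0},{"fingers":-1,"tx":-2.5,"ty":0,"tz":-0.8,"roll":0},{"fingers":-1,"tx":-2.5,"ty":0,"tz":-0.8,"roll":0},{"fingers":-1,"tx":-2.5,"ty":0,"tz":-0.8,"roll":0}]'
python3 - <<'E'
from cell import *
import cv2,numpy as np
a,_=read_camera("top");b,_=read_camera("scene")
o=np.hstack([cv2.resize(a[145:250,160:355],(400,215)),cv2.resize(b[140:295,185:340],(400,400))[:215]]) if 0 else None
A=cv2.resize(a[140:250,165:355],(760,440))
cv2.imwrite("pics/e1.png",A[:,:,::-1]);cv2.imwrite("pics/e2.png",cv2.resize(b[140:295,185:340],(600,600))[:,:,::-1])
print(observe()["contact_force"])
E
```

```text
time: 6.35
tool_pos: [0.4162, -0.1031, 0.1563]
tool_rot: [0.034, 1.57, -0.314]
contact_force: [0.2, 0.2, 0.1]
opening: 0.0003
time: 7.35
tool_pos: [0.3858, -0.0921, 0.2553]
tool_rot: [2.811, 1.57, 2.463]
contact_force: [-0.4, -0.5, 0.4]
opening: 0.0007
[ 0.66548021  0.3291974  -1.22166888]
```

View pics/e1.png

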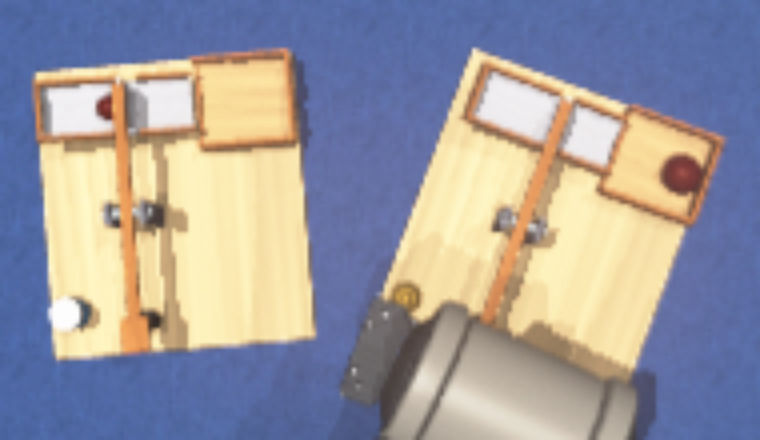

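View pics/e2.png

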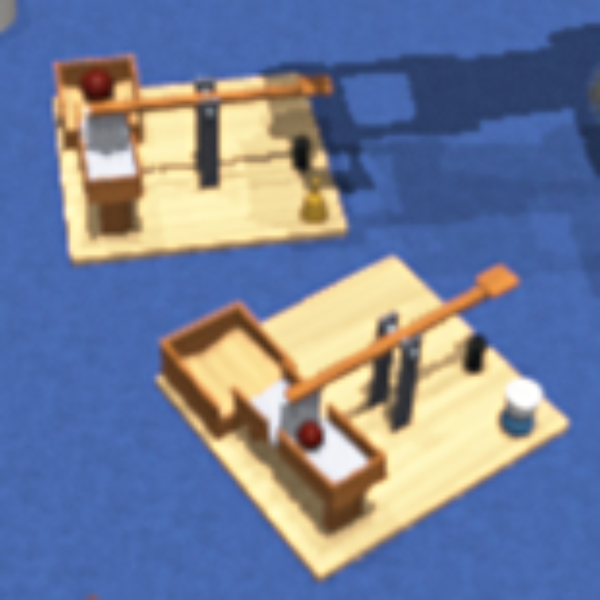

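The large ball is in its tray at (683,173) in the top crop, and its lever is level with the gate down. The small ball is still behind its gate, and the bell and pot are standing.

```bash
python3 -c "
from cell import *
print(hand_in())"
```

```text
the job is handed in; nothing more can be done
None
```

The larger ball is out and in its catch tray, its gate is shut again, and the job is handed in at about 7.5 s of the 40 s allowed.

I pressed the large stand's paddle down with closed fingers until the wrist force rose from 5 N to about 22 N, which put the lever at its stop. I held it there for about a second. The ball had already reached the tray, and it stayed in the same spot to within a millimetre. Then I let the paddle rise slowly and backed the arm off upward.

Last checks:
- **Large stand:** the top and scene pictures show the ball in the tray, the lever level and the gate down.
- **Small stand:** the smaller ball is still behind its gate, with its lever level.
- **Other goods:** the bell and pot are standing where they were. I did not look again at the vase, cup, bowl and candlestick; the arm passed well above that height and felt no contact.
- **Robot:** the arm is clear of everything, and the contact force is only sensor noise of about 1 N.

No check failed or disagreed. The ball sits towards the far side of the tray rather than in the middle.

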